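# Jack up the hinged weldment and hold it

## Task

On the welding table, carry the little lever jack over and stand it so that its round saddle is centred under the lift pad at the free end of the hinged steel part (the raised ring on top marks the spot). Work the handle once as a trial lift - fully down, then let it come all the way back up - and then press it fully down again and stay there: finish while still holding the handle down, with the part held up by the jack alone. Do not lift or push the steel part with the robot, and leave the other things on the table where they are.

Things in the scene. Friction and masses are not known exactly. Their poses are not given: they have to be found in the camera images.
- jack: Loose lever jack, about 0.85 kg. Origin: centre of the underside of its base, a steel plate 260 x 70 x 8 mm along its own x; saddle end +x, handle end -x. Grey side cheeks carry the handle hinge (pin along y at x 35, z 60); low cheeks, up to z 36, run on to x 125 below the saddle. The base reaches under handle and saddle, so pressing the handle does not tip it; friction holds it in place.
- jack_hold (a point): Where to pick the jack up: between the tall parts of its two grey cheeks, at jack x 35, y 0, z 50 mm, axes as the jack's. The cheeks are 36 mm over their outsides (jack y, close the fingers along it), 50 mm long, up to z 78; nothing stands beside them above the base. The balance point is within 20 mm.
- saddle_top (a point): Centre of the top face of the jack's saddle, a flat round steel disc 40 mm in diameter on a vertical guide at jack x = 105, y = 0. 52 mm above the jack's underside with the handle up. It rises straight up by 70 mm per rad of handle, i.e. by 35 mm to 87 mm.
- pump_handle (a joint): Angle of the jack's handle: 0 = up (rising at 0.5 rad above level towards jack -x), 0.5 = fully down at its stop (level). A spring and the load bring it back up to 0 when let go; there is no ratchet, so the saddle follows the handle both ways. Pressing it down at the grip takes about 4 N unloaded, 7 to 11 N with the steel part on the saddle.
- handle_grip (a point): Middle of the handle's black rubber grip, a bar 24 mm wide, 18 mm high, 70 mm long along the handle, 160 mm from the hinge pin: at jack x -105, z 137 with the handle up, x -125, z 60 fully down. Press it from above with closed fingers (top face 9 mm above this point), or pinch it across jack y.
- workpiece: Hinged steel part, about 2 kg: a 12 mm plate 96 mm wide that narrows to 50 mm with a rounded nose. Origin: middle of its hinge boss (54 mm round bar along own x); own z up, free end along own -y. At rest level, underside 78 and top 90 mm above the table; turns up at most 0.25 rad.
- lift_pad (a point): Centre of the underside of the lift pad, a dark disc 28 mm in diameter under the free end of the hinged part, 260 mm from the hinge axis, 25 mm back from the tip of the nose; 64 mm above the table at rest. Axes as the part's. The space below is free to 130 mm towards the hinge, so the jack can be slid in along the part's +y from the free end.
- lift_mark (a point): Centre of the raised ring (32 mm in diameter, 3 mm high) on top of the hinged part, straight above the lift pad and 29 mm above the pad's underside.
- hammer: Hammer about 240 mm long lying beside the fixture; leave alone. Origin below its middle.
- brush: Brush 170 mm long lying on the far side of the fixture; leave alone. Origin below its middle.
- tube_offcut: Short steel tube, 48 mm in diameter and 50 mm high, standing beside the free end; leave alone. Origin: centre of its underside.
- stop_disc: Small turned steel stop, 36 mm in diameter and 30 mm high, standing beside the free end; leave alone. Origin: centre of its underside.
- offcut: Flat steel offcut 50 x 30 x 20 mm beside the jack; leave alone. Origin: centre of its underside.

How it is judged:
By the outcome, as a careful person would: the job done as asked, in the order asked, and still so for the second after the job is handed in, while the arm keeps its last pose, push and grip.
It also fails if it takes over 69 s, if anything falls off the work surface, if the arm or the gripper's body presses on something with over 40 N, if the wrist force passes 120 N, or if a joint passes its speed limit or range.

## Robot

A 6-joint arm with a two-finger parallel gripper is mounted at the origin on the work surface. World frame = base frame: x ahead of the robot, y to its left, z up, the work surface at z = 0. Lengths are in m, angles in rad, forces in N, time in s.
With the tool pointing down it reaches from about 0.375 to 0.925 m from the base axis. Payload 5.7 kg.
Tool frame: the origin (TCP) lies midway between the tips of the shut fingers; the grasp point (between the pads) lies bot.hold_point_z behind it (bot.hold_point_z is the distance from the TCP to the grasp point, in m); z points along the fingers, y is the direction in which the jaws open and shut (so a half turn about z gives the same grasp; the last joint's range is limited). The gripper opens to 88 mm and grips with 3 to 60 N. Pads are 20 mm wide; open, the fingers measure 115 mm over their backs; the gripper's body (75 mm by 178 mm) begins 61 mm behind the grasp point.
Start: joints at [1.147, 0.359, 1.51, -0, 1.272, -0.115], TCP at [0.182, 0.572, 0.223] pointing down, gripper open.
Joint ranges: [-2.97, 2.97], [-1.01, 2.36], [0.21, 2.38], [-0.96, 4.11], [0.2, 2.71], [-2.98, 2.98]. Speed limits (rad/s): [2.39, 2.39, 3.14, 3.14, 3.14, 3.14].

## Interface

Orientations are given as [roll, pitch, yaw] about the fixed x, y, z axes, in that order (R = Rz(yaw) Ry(pitch) Rx(roll)).
In Python, from rig import bot gives the robot as it stands.
- The arm moves only by the tool servo_tool, never from a script. Its argument "series" is a list that holds one entry, the list of rows, each a list of 5 numbers: the closure, from 0 (fully open) to 1 (shut), then the shift along the tool's x, y, z in mm, then the turn about the tool's z in rad. In form: [[[hand, tx, ty, tz, twist], ...]]. A call has 1 to 5 rows; each row is the pose to reach, as a shift and turn from the pose commanded when the call began, along the tool's axes at that moment; what a row does not reach only later rows make up. A row lasts 1/12 s, in which the tool goes at most 41.7 mm and 7.16 degrees, less where a joint would pass 70% of its speed; a pose out of reach is approached as far as the arm can. A call with a gripper value outside its range is refused whole. The fingers move at their own pace and stop on an object; "grip_force" is the grip in N (left out, the last holds). Time passes only in rows, so rows that repeat a pose let the fingers close. It gives the time, the measured TCP pose, the force and the opening at its end, in the units of the state.
- bot.get_state(): the state, without advancing time (a new reading comes with each control period).
- bot.read_camera(name): name is "scene" or "top" or "wrist"; returns (picture, depth): 480x640x3 uint8, red, green, blue; 480x640 float32, m along the optical axis (not along the pixel's ray), 0 where there is no reading.
- bot.camera_info(name): a dict with "fx", "fy", "cx", "cy" (pixels), "eye" and "orientation" of the camera in the world; the wrist camera has in their place "hand_eye" (4x4, takes a point from camera to tool coordinates, whose origin is the TCP and whose axes are the flange's). Camera axes: x right, y down, z forward; pixel columns grow to the right and rows downward; lengths in m; the calibration is good to about 2 mm. A picture is of the moment at which its call begins: read the wrist's pose just before it. camera_info takes no time and is no camera call.
- bot.job_done(): hands the job in, once; it reports no verdict.
The state is a dict: "time_s": time; "qpos": joint angles; "qd": joint speeds; "joint_efforts": joint torques, N m; "eef_pos": TCP position; "tcp_rot": TCP orientation; "contact_force": force on the tool from outside, world axes, zero at the start; "torque": the same for the moment, N m; "width": finger opening in m.
Only numpy, scipy, OpenCV 4.12 (cv2) and the standard library are available. Lean on these libraries where they do the work, as an engineer would, in place of code of your own. Each camera call takes 0.05 s, during which the arm holds its last target. There are 200 camera calls.

## Working session

There is one attempt and no reset: what is moved stays moved. The work goes in short steps, Python scripts to look and compute and a tool call to move; the robot and the scene stay as the last step left them, time stands still between calls to the robot, and variables do not carry over. Pictures are saved under pics/ and viewed, about 8 in all and at most 12, crops included, and the job is handed in when it is done.

Besides the shell and the picture viewer there is one more tool, called after "Request:" as name([rows], argument=value, ...), one row to a line, values as JSON. servo_tool: Moves the arm, as the interface text tells. Its arguments: {"type":"object","properties":{"series":{"type":"array"},"grip_force":{"type":"number"}},"required":["series"]}

```bash
ls; mkdir -p pics; python3 - <<'E'
from rig import bot
import cv2,numpy as np
print(bot.get_state()); print(bot.hold_point_z)
for n in("scene","top","wrist"):
    i=bot.camera_info(n);print(n,i)
    if n!="wrist":
        p,d=bot.read_camera(n);np.savez(f"pics/{n}0.npz",p=p,d=d);cv2.imwrite(f"pics/{n}0.png",p[:,:,::-1])
E
```

```text
pics
{'time_s': 0.0, 'qpos': array([ 1.14689751e+00,  3.59518221e-01,  1.51138395e+00, -1.99456788e-05,
        1.27249540e+00, -1.15094925e-01]), 'qd': array([-0.00028867,  0.00147037,  0.00017594, -0.00030476,  0.00055703,
        0.00190258]), 'joint_efforts': array([-1.55617017e-03, -5.15372765e+01, -2.70726371e+01,  6.73973118e-02,
        3.50343122e-02, -1.30200601e-04]), 'eef_pos': array([0.18208773, 0.5710051 , 0.22182017]), 'tcp_rot': array([-3.13979749e+00, -1.88350558e-04,  2.83279447e+00]), 'contact_force': array([-0.63755242, -0.63484822,  0.18966603]), 'torque': array([-0.00325328, -0.00310546, -0.00791447]), 'width': 0.08761631509723918}
0.0187
scene {'fx': 447.70633279129623, 'fy': 447.70633279129623, 'cx': 317.38095671312664, 'cy': 235.62682379773958, 'eye': array([0.82740467, 0.35088426, 0.7801232 ]), 'orientation': array([-2.49285726, -0.01487439,  2.52870013])}
top {'fx': 611.7514355654084, 'fy': 611.7514355654084, 'cx': 320.7705225236321, 'cy': 240.0839981677015, 'eye': array([ 0.40642637, -0.07065289,  1.3881415 ]), 'orientation': array([-3.04215747e+00,  2.71627666e-03, -1.55669715e+00])}
wrist {'fx': 338.6914844707867, 'fy': 338.6914844707867, 'cx': 321.0501171753523, 'cy': 240.55652261177192, 'hand_eye': array([[ 4.61034448e-04, -9.57093044e-01, -2.89780422e-01,
         7.90060882e-02],
       [ 9.99999889e-01,  4.12215425e-04,  2.29504399e-04,
        -1.43696376e-03],
       [-1.00205104e-04, -2.89780496e-01,  9.57093127e-01,
        -1.61873778e-01],
       [ 0.00000000e+00,  0.00000000e+00,  0.00000000e+00,
         1.00000000e+00]])}
```

View pics/top0.png

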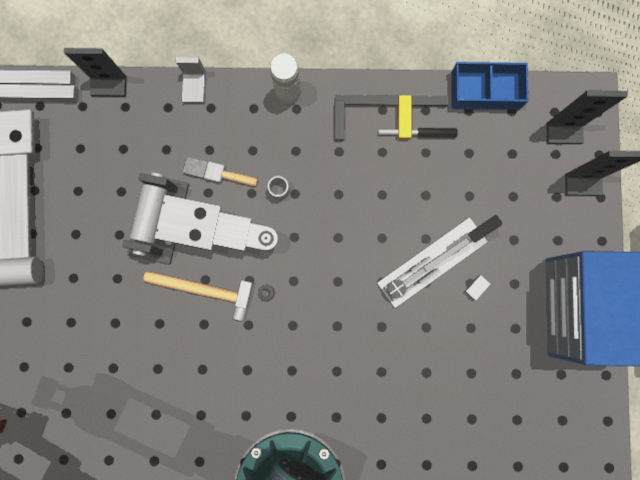

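View pics/scene0.png

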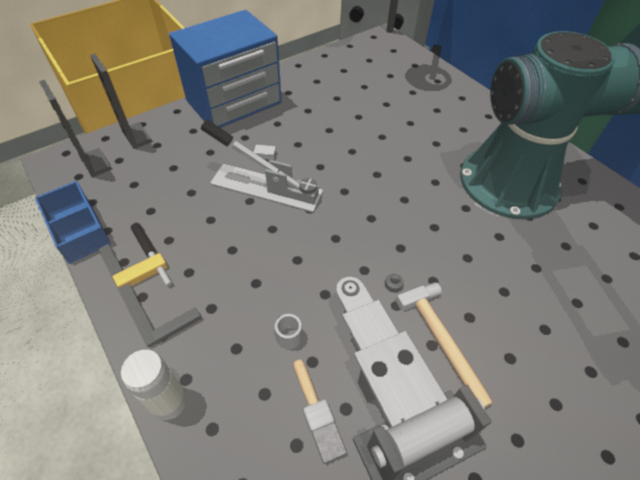

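Top view: the lift ring is at px (266,238), the hinge boss around (148,215), the jack saddle at about (396,289) and the handle grip at about (487,228). The tube (278,187) and the stop disc (266,293) flank the free end.

```bash
cat > h.py <<'E'
import numpy as np,cv2
from scipy.spatial.transform import Rotation as R
from rig import bot
def pose(n,st=None):
    i=bot.camera_info(n)
    if n!="wrist": return i,R.from_euler('xyz',i['orientation']).as_matrix(),np.array(i['eye'])
    T=np.eye(4);T[:3,:3]=R.from_euler('xyz',st['tcp_rot']).as_matrix();T[:3,3]=st['eef_pos']
    T=T@i['hand_eye'];return i,T[:3,:3],T[:3,3]
def cloud(n,d,st=None):
    i,M,e=pose(n,st);v,u=np.mgrid[:480,:640]
    return np.stack([(u-i['cx'])/i['fx']*d,(v-i['cy'])/i['fy']*d,d],-1)@M.T+e
def onplane(n,u,v,z,st=None):
    i,M,e=pose(n,st);r=M@np.array([(u-i['cx'])/i['fx'],(v-i['cy'])/i['fy'],1])
    return e+r*(z-e[2])/r[2]
E
python3 - <<'E'
from h import *
a=np.load('pics/top0.npz');p,d=a['p'],a['d'];C=cloud('top',d)
z=C[...,2];hsv=cv2.cvtColor(p,cv2.COLOR_RGB2HSV)
def reg(u0,u1,v0,v1,z0,z1,bright=0):
    m=np.zeros(z.shape,bool);m[v0:v1,u0:u1]=True
    m&=(z>z0)&(z<z1)&(hsv[...,2]>=bright);return m
print('table z',np.median(z[330:420,430:560]))
def rect(m,name):
    r=cv2.minAreaRect((C[m][:,:2]*1000).astype(np.float32));print(name,m.sum(),r)
rect(reg(370,495,210,312,.004,.013,130),'base')
rect(reg(370,495,210,312,.004,.2),'jack all')
m=reg(465,510,205,260,.1,.2);print('grip',C[m].mean(0),C[m][:,2].max())
for nm,b in(('tube',(265,292,172,202)),('disc',(256,277,283,303)),('hammerhead',(232,254,278,322)),('offcut',(464,493,273,302))):
    m=reg(*b,.008,.2);print(nm,C[m].mean(0),C[m].min(0),C[m].max(0))
print('ring px',onplane('top',266,238,.093),'saddle px',onplane('top',396.5,288.5,.052))
m=reg(130,285,170,270,.084,.096);rect(m,'plate')
P=C[m][:,:2];pc=P.mean(0);U,S,V=np.linalg.svd(P-pc,full_matrices=False);print('plate axis',V[0],np.degrees(np.arctan2(V[0,1],V[0,0])))
im=np.concatenate([cv2.resize(p[200:320,370:510],None,fx=4,fy=4),cv2.resize(p[200:320,240:300],None,fx=4,fy=4)],1)
cv2.imwrite('pics/crop.png',im[:,:,::-1]);print(im.shape)
E
```

```text
table z 0.0008779401030912792
base 3017 ((502.3416748046875, -317.6534118652344), (229.2611541748047, 282.5834045410156), 0.7404319643974304)
jack all 5005 ((502.3380126953125, -318.4898986816406), (229.2902069091797, 284.2944641113281), 0.7404319643974304)
grip [ 0.55662938 -0.39804151  0.14412768] 0.16756836696318844
tube [0.65773014 0.03278425 0.03952059] [0.63435753 0.00900095 0.00847754] [0.69163373 0.05780372 0.05865208]
disc [0.42323969 0.05624149 0.01700371] [0.40703188 0.04001883 0.00936701] [0.44068983 0.07406845 0.0316411 ]
hammerhead [0.40633663 0.10986411 0.02364672] [0.36193361 0.08723466 0.0080126 ] [0.44867836 0.13275454 0.03352767]
offcut [ 0.4410511  -0.4145384   0.02012123] [ 0.41364774 -0.44167085  0.00808536] [ 0.46757868 -0.389193    0.03010082]
ring px [0.53841898 0.05133763 0.093     ] saddle px [ 0.43602449 -0.23148973  0.052     ]
plate 4417 ((564.5265502929688, 180.98052978515625), (311.0042419433594, 178.26498413085938), 79.70448303222656)
plate axis [-0.19112155 -0.98156638] -101.01824385408031
(480, 800, 3)
```

View pics/crop.png

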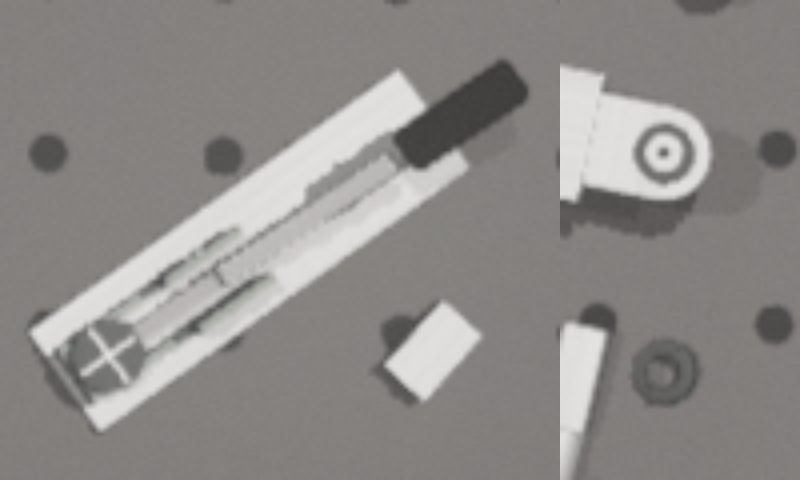

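The crop shows the saddle cross at px (396.4,288.7), base corners at about (377.5,283), (395.5,307.5), (470,217.5) and (487,241), and the ring at (266.2,238.2).

```bash
python3 - <<'E'
from h import *
f=lambda u,v,z:onplane('top',u,v,z)[:2]
s=f(396.4,288.7,.052);c=[f(*q,.008) for q in((377.5,283),(395.5,307.5),(470,217.5),(487,241))]
se=(c[0]+c[1])/2;he=(c[2]+c[3])/2;ax=(se-he);y=np.arctan2(ax[1],ax[0])
print('len',np.linalg.norm(ax),'yaw',np.degrees(y),'ctr',(se+he)/2, 'width',np.linalg.norm(c[0]-c[1]))
e=ax/np.linalg.norm(ax);o1=(se+he)/2;o2=s-.105*e
print('origin',o1,o2,'hold',(o1+o2)/2+.035*e)
r=f(266.2,238.2,.093);print('ring',r)
a=np.load('pics/top0.npz');C=cloud('top',a['d']);z=C[...,2]
m=np.zeros(z.shape,bool);m[170:270,130:285]=1;m&=(z>.084)&(z<.096)
D=C[m][:,:2]-r; 
for deg in(78,79,80,81):
    t=np.radians(deg);ee=np.array([np.cos(t),np.sin(t)]);n=np.array([-ee[1],ee[0]])
    k=D@ee;w=D@n;print(deg,[tuple(np.round(np.percentile(w[(k>x-.008)&(k<x+.008)],[2,98])*1000,1)) for x in(.03,.05,.08,.12,.16,.19)])
# boss axis ends
m=np.zeros(z.shape,bool);m[165:265,120:175]=1;m&=(z>.098)&(z<.13);P=C[m][:,:2];V=np.linalg.svd(P-P.mean(0),full_matrices=False)[2][0]
print('boss',P.mean(0),np.degrees(np.arctan2(V[1],V[0])),'ring->boss',np.degrees(np.arctan2(*(P.mean(0)-r)[::-1])),np.linalg.norm(P.mean(0)-r))
E
```

```text
len 0.25788147386112603 yaw 126.15480809358891 ctr [ 0.4976895 -0.3184285] width 0.06776535802598177
origin [ 0.4976895 -0.3184285] [ 0.49753402 -0.31605264] hold [ 0.47696284 -0.28898066]
ring [0.53799694 0.05090196]
78 [(np.float64(-23.1), np.float64(24.4)), (np.float64(-31.4), np.float64(35.0)), (np.float64(-31.6), np.float64(35.8)), (np.float64(-43.0), np.float64(48.9)), (np.float64(-42.7), np.float64(49.4)), (np.float64(-42.0), np.float64(50.1))]
79 [(np.float64(-23.5), np.float64(23.8)), (np.float64(-32.3), np.float64(34.2)), (np.float64(-32.8), np.float64(34.1)), (np.float64(-45.1), np.float64(46.6)), (np.float64(-45.5), np.float64(46.7)), (np.float64(-45.1), np.float64(46.8))]
80 [(np.float64(-24.0), np.float64(23.6)), (np.float64(-33.5), np.float64(33.3)), (np.float64(-34.2), np.float64(32.7)), (np.float64(-47.3), np.float64(44.6)), (np.float64(-48.4), np.float64(44.1)), (np.float64(-48.5), np.float64(43.4))]
81 [(np.float64(-24.5), np.float64(23.0)), (np.float64(-34.4), np.float64(32.3)), (np.float64(-35.6), np.float64(31.4)), (np.float64(-49.8), np.float64(42.3)), (np.float64(-51.3), np.float64(41.1)), (np.float64(-51.8), np.float64(40.6))]
boss [0.58677564 0.3055441 ] 168.92848007350156 ring->boss 79.15590959214703 0.2592720164969103
```

Request:
servo_tool([
  [[0, -32, -25, 0, 0], [0, -64, -50, 0, 0], [0, -96, -76, 0, 0], [0, -128, -101, 0, 0], [0, -160, -127, 0, 0]],
])

```text
time_s: 0.52
eef_pos: [0.2966, 0.4003, 0.2223]
tcp_rot: [-3.141, -0.0, 2.834]
contact_force: [0.5, 0.2, -0.8]
width: 0.0875
```

Request:
servo_tool([
  [[0, -32, -25, 0, 0], [0, -64, -50, 0, 0], [0, -96, -76, 0, 0], [0, -128, -101, 0, 0], [0, -160, -127, 0, 0]],
])

```text
time_s: 0.93
eef_pos: [0.4105, 0.2305, 0.2225]
tcp_rot: [-3.141, -0.0, 2.833]
contact_force: [1.5, 0.3, -0.2]
width: 0.0878
```

Request:
servo_tool([
  [[0, -32, -25, 0, 0], [0, -64, -50, 0, 0], [0, -96, -76, 0, 0], [0, -128, -101, 0, 0], [0, -128, -101, 0, 0]],
])

```text
time_s: 1.35
eef_pos: [0.5057, 0.0916, 0.2227]
tcp_rot: [-3.14, 0.004, 2.828]
contact_force: [0.5, -0.3, -0.1]
width: 0.0878
```

```bash
cat >> h.py <<'E'
def go(x,y,z,yawdeg,st=None):
    st=st or bot.get_state();p=st['eef_pos'];M=R.from_euler('xyz',st['tcp_rot']).as_matrix()
    yw=np.arctan2(M[1,0],M[0,0]);d=M.T@(np.array([x,y,z])-p)
    tw=-(np.radians(yawdeg)-yw);tw=(tw+np.pi)%(2*np.pi)-np.pi
    print('t',st['time_s'],'pos',p.round(4),'yaw',np.degrees(yw).round(2),'F',st['contact_force'].round(1),'w',round(st['width'],4),'q6',st['qpos'][5].round(2))
    print('delta',(d*1000).round(1),'twist',tw.round(4))
E
python3 -c "
from h import *
go(.477,-.289,.2,126.2)"
```

```text
t 1.35 pos [0.5057 0.0916 0.2227] yaw 162.03 F [ 0.5 -0.3 -0.1] w 0.0878 q6 -1.21
delta [ -90.  -370.9   23.7] twist 0.6254
```

Request:
servo_tool([
  [[0, -9, -37, 0, 0.12], [0, -18, -75, 0, 0.24], [0, -27, -112, 0, 0.36], [0, -36, -150, 0, 0.48], [0, -45, -185, 0, 0.6]],
])

```text
time_s: 1.77
eef_pos: [0.487, -0.094, 0.2224]
tcp_rot: [-3.141, -0.001, 2.227]
contact_force: [0.3, 0.4, 0.5]
width: 0.0879
```

```bash
python3 -c "
from h import *
go(.477,-.289,.22,126.2)"
```

```text
t 1.7667 pos [ 0.487  -0.094   0.2224] yaw 127.61 F [0.3 0.4 0.5] w 0.0879 q6 -0.99
delta [-148.4 -126.9    2.4] twist 0.0246
```

Request:
servo_tool([
  [[0, -30, -25, 0, 0.025], [0, -60, -51, 0, 0.025], [0, -90, -76, 0, 0.025], [0, -120, -102, 0, 0.025], [0, -148, -127, 0, 0.025]],
])

```text
time_s: 2.18
eef_pos: [0.4782, -0.289, 0.2224]
tcp_rot: [-3.141, -0.0, 2.208]
contact_force: [0.3, 0.2, 0.3]
width: 0.0879
```

Request:
servo_tool([
  [[0, 0, 0, 0, 0], [0, 0, 0, 0, 0]],
])

```text
time_s: 2.35
eef_pos: [0.4783, -0.2888, 0.2221]
tcp_rot: [-3.141, -0.001, 2.205]
contact_force: [-0.2, 0.2, 0.6]
width: 0.0883
```

```bash
python3 - <<'E'
from h import *
st=bot.get_state();p,d=bot.read_camera('wrist');np.savez('pics/w1.npz',p=p,d=d)
go(.477,-.289,.0313,126.2)
cv2.imwrite('pics/w1.png',p[:,:,::-1])
# topdown rectified map: 1px = 0.5mm
C=cloud('wrist',d,st);print(np.median(C[...,2][d>0]))
z=C[...,2];ok=(d>0)
m=ok&(z>.065)&(z<.085)&(np.hypot(C[...,0]-.477,C[...,1]+.289)<.045);print('cheek',m.sum(),C[m].mean(0) if m.any() else '')
e=np.array([np.cos(np.radians(126.2)),np.sin(np.radians(126.2))]);n=np.array([-e[1],e[0]]);q=C[...,:2]-[.477,-.289]
k=q@e*1000;w=q@n*1000
mb=ok&(z>.004)&(z<.012)&(abs(w)<45)
for x in range(-50,95,15):
    s=mb&(abs(k-x)<5)
    if s.sum()>20: print(x,np.percentile(w[s],[1,99]).round(1))
s=ok&(abs(w)<20)&(z>.004)&(k>50);print('kmax',np.percentile(k[s],99))
s=ok&(abs(z-.052)<.006)&(k>40)&(k<100);print('saddle',s.sum(),k[s].mean(),w[s].mean())
s=m;print('cheek w',np.percentile(w[s],[1,99]),'k',np.percentile(k[s],[1,99]))
E
```

```text
t 2.4 pos [ 0.4782 -0.2872  0.2221] yaw 126.4 F [-0.5  0.4  0.7] w 0.088 q6 -1.3
delta [ -1.1  -2.1 190.8] twist 0.0036
0.0003936367087996051
cheek 1094 [ 0.48008235 -0.29157588  0.07644823]
-50 [-35.7  33.4]
-35 [-35.4  33.1]
-20 [-35.   32.8]
-5 [-35.7  33.7]
10 [-35.3  33.2]
25 [-36.   32.8]
40 [-35.5  32.5]
55 [-36.3  33.3]
70 [-35.8  32.9]
85 [-36.4  32.6]
kmax 97.0359793891677
saddle 1415 72.65387292584707 -1.418097673224189
cheek w [-18.86693311  16.55506088] k [-30.26993342  27.45548907]
```

View pics/w1.png

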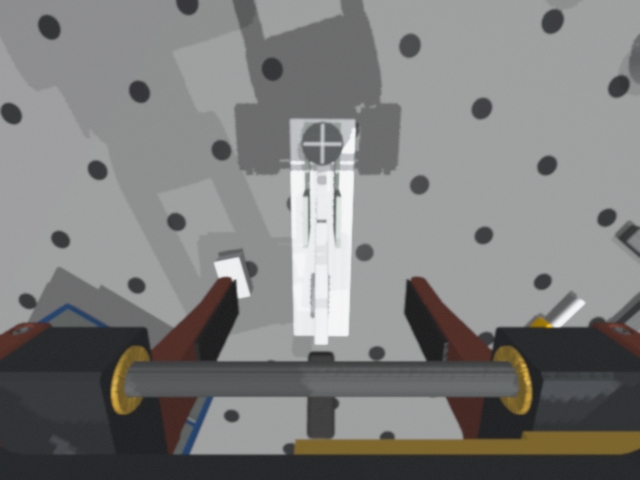

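The wrist view has the jack straight along the image's vertical, saddle at (322,144), cheeks centred between the fingers. Lateral error is about 1 mm, so I descend.

Request:
servo_tool([
  [[0.2, 1, 0, 40, 0], [0.2, 2, 0, 80, 0], [0.2, 2, 0, 120, 0], [0.2, 2, 0, 150, 0], [0.2, 2, 0, 170, 0]],
], grip_force=45)

```text
time_s: 2.82
eef_pos: [0.4758, -0.2821, 0.0497]
tcp_rot: [-3.141, -0.005, 2.21]
contact_force: [-0.5, -0.1, -0.1]
width: 0.0702
```

Request:
servo_tool([
  [[0.2, 0, 0, 10, 0], [0.2, 0, 0, 20, 0], [1, 0, 0, 20, 0], [1, 0, 0, 20, 0], [1, 0, 0, 20, 0]],
])

```text
time_s: 3.23
eef_pos: [0.4785, -0.2863, 0.034]
tcp_rot: [3.141, 0.002, 2.208]
contact_force: [1.1, -0.2, 0.2]
width: 0.0536
```

Request:
servo_tool([
  [[1, 0, 0, 0, 0], [1, 0, 0, 0, 0], [1, 0, 0, 0, 0], [1, 0, 0, 0, 0], [1, 0, 0, 0, 0]],
])

```text
time_s: 3.65
eef_pos: [0.4776, -0.2867, 0.0337]
tcp_rot: [-3.141, 0.002, 2.207]
contact_force: [-2.2, -2.0, 7.8]
width: 0.0359
```

Request:
servo_tool([
  [[1, 0, 0, -10, 0], [1, 0, 0, -20, 0], [1, 0, 0, -30, 0], [1, 0, 0, -40, 0], [1, 0, 0, -40, 0]],
])

```text
time_s: 4.07
eef_pos: [0.4787, -0.2867, 0.075]
tcp_rot: [3.141, 0.003, 2.208]
contact_force: [0.7, -0.9, -8.9]
width: 0.0359
```

```bash
python3 -c "
from h import *
go(.509,-.096,.074,79.1)"
```

```text
t 4.0667 pos [ 0.4787 -0.2867  0.075 ] yaw 126.5 F [ 0.7 -0.9 -8.9] w 0.0359 q6 -1.3
delta [135.3 137.8   0.7] twist 0.8273
```

Request:
servo_tool([
  [[1, 15, 15, 0, 0.08], [1, 35, 35, 0, 0.18], [1, 57, 58, 0, 0.29], [1, 80, 81, 0, 0.4], [1, 100, 102, 0, 0.5]],
])

```text
time_s: 4.48
eef_pos: [0.4996, -0.143, 0.0726]
tcp_rot: [-3.141, -0.001, 1.702]
contact_force: [0.8, -0.1, -8.4]
width: 0.0357
```

```bash
python3 -c "
from h import *
go(.509,-.096,.074,79.1)"
```

```text
t 4.4833 pos [ 0.4996 -0.143   0.0726] yaw 97.5 F [ 0.8 -0.1 -8.4] w 0.0357 q6 -0.54
delta [45.4 15.4 -1.3] twist 0.3212
```

Request:
servo_tool([
  [[1, 14, 5, 0, 0.1], [1, 30, 10, 5, 0.2], [1, 45, 15, 15, 0.3], [1, 45, 15, 28, 0.321], [1, 45, 15, 35, 0.321]],
])

```text
time_s: 4.9
eef_pos: [0.5084, -0.097, 0.0368]
tcp_rot: [-3.141, -0.0, 1.388]
contact_force: [-0.2, -0.1, -8.3]
width: 0.0359
```

Request:
servo_tool([
  [[1, 0, 0, 0, 0], [1, 0, 0, 0, 0]],
])

```text
time_s: 5.07
eef_pos: [0.5084, -0.0984, 0.0375]
tcp_rot: [-3.141, 0.0, 1.388]
contact_force: [0.5, 0.3, -7.7]
width: 0.0357
```

```bash
python3 - <<'E'
from h import *
st=bot.get_state()
p,d=bot.read_camera('top');np.savez('pics/t2.npz',p=p,d=d)
pw,dw=bot.read_camera('wrist');np.savez('pics/w2.npz',p=pw,d=dw)
go(.5246,-.0178,.0387,79.1)
cv2.imwrite('pics/c2.png',np.concatenate([cv2.resize(pw,(480,360)),cv2.resize(p[180:330,220:380],(320,300))[:, :] if 0 else cv2.copyMakeBorder(cv2.resize(p[180:330,220:380],(320,300)),0,60,0,0,cv2.BORDER_CONSTANT)],1)[:,:,::-1])
E
```

```text
t 5.1667 pos [ 0.5092 -0.0989  0.0381] yaw 79.45 F [ 0.2  0.3 -8.8] w 0.0358 q6 -0.14
delta [82.6  0.3 -0.6] twist 0.0061
```

View pics/c2.png

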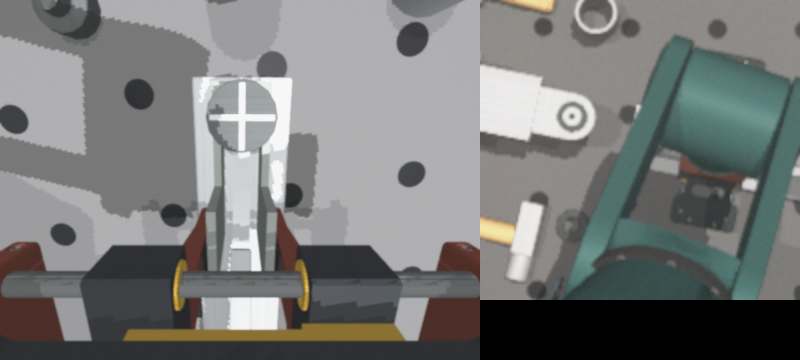

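The wrist view shows the saddle cross at full-res px (322,156). In the top view the part and ring are undisturbed and the jack is hidden by the arm. I'll slide 60 mm in, then sight the ring from the wrist camera in the tool frame.

```bash
python3 - <<'E'
from h import *
a=np.load('pics/w2.npz');p,d=a['p'],a['d']
i=bot.camera_info('wrist');H=i['hand_eye']
v,u=np.mgrid[:480,:640];T=np.stack([(u-i['cx'])/i['fx']*d,(v-i['cy'])/i['fy']*d,d,np.ones_like(d)],-1)@H.T
m=np.zeros(d.shape,bool);m[95:215,255:390]=1
zt=T[...,2]  # tool z: saddle at about .0337-.052=-0.018
s=m&(abs(zt+.0183)<.004)&(T[...,0]>.045);print(s.sum(),np.median(zt[s]))
(cx,cy),r=cv2.minEnclosingCircle((T[s][:,:2]*1000).astype(np.float32));print('saddle depth',T[s][:,:2].mean(0)*1000,cx,cy,r)
g=cv2.cvtColor(p,cv2.COLOR_RGB2GRAY)
w=(g>225);w[:130]=0;w[185:]=0;w[:,:285]=0;w[:,360:]=0
n,l,st,c=cv2.connectedComponentsWithStats(w.astype(np.uint8))
for k in range(1,n):
    if st[k,4]>150: print(st[k],c[k])
b=m&(abs(zt-.0257)<.003);print('base',b.sum(),np.percentile(T[b][:,0],[99.5])*1000)
for x in(.03,.05,.07,.085):
    q=b&(abs(T[...,0]-x)<.006);print(x,np.percentile(T[q][:,1]*1000,[1,99]).round(1) if q.sum()>20 else '')
E
```

```text
7309 -0.01821752080947936
saddle depth [71.53432322  1.02062429] 70.90058135986328 1.0591081380844116 19.96622657775879
[291 130  69  55 941] [324.48034006 156.76514346]
base 5724 [96.00139016]
0.03 
0.05 [-33.6  35.4]
0.07 [-33.5  35.8]
0.085 [-33.2  35.9]
```

Request:
servo_tool([
  [[1, 10, 0, 0, 0], [1, 22, 0, 0, 0.003], [1, 35, 0, 0, 0.005], [1, 48, 0, 0, 0.006], [1, 60, 0, 0, 0.006]],
])

```text
time_s: 5.58
eef_pos: [0.5202, -0.0385, 0.0382]
tcp_rot: [3.141, -0.0, 1.38]
contact_force: [0.2, -0.3, -8.5]
width: 0.0361
```

Request:
servo_tool([
  [[1, 0, 0, 0, 0], [1, 0, 0, 0, 0]],
])

```text
time_s: 5.75
eef_pos: [0.52, -0.0386, 0.038]
tcp_rot: [3.141, 0.0, 1.382]
contact_force: [0.1, 0.2, -8.4]
width: 0.0355
```

```bash
python3 - <<'E'
from h import *
st=bot.get_state()
pw,dw=bot.read_camera('wrist');np.savez('pics/w3.npz',p=pw,d=dw)
go(.5246,-.0178,.0381,79.1)
cv2.imwrite('pics/w3.png',pw[:,:,::-1])
E
```

```text
t 5.8 pos [ 0.5199 -0.0391  0.0379] yaw 79.17 F [-0.2  0.9 -9.3] w 0.0357 q6 -0.02
delta [21.8  0.6 -0.2] twist 0.0012
```

View pics/w3.png

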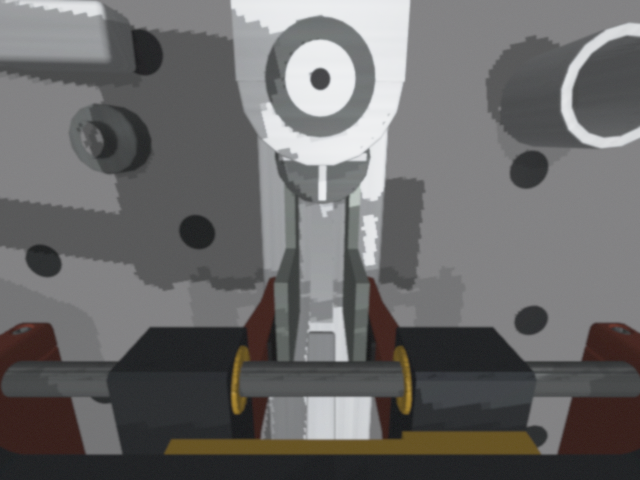

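The ring is at px (320,77), directly ahead of the saddle (322,175 visible edge).

```bash
python3 - <<'E'
from h import *
a=np.load('pics/w3.npz');p,d=a['p'],a['d'];i=bot.camera_info('wrist');H=i['hand_eye']
v,u=np.mgrid[:480,:640];T=np.stack([(u-i['cx'])/i['fx']*d,(v-i['cy'])/i['fy']*d,d,np.ones_like(d)],-1)@H.T
g=cv2.cvtColor(p,cv2.COLOR_RGB2GRAY)
m=(g<190)&(d>0)&(abs(T[...,2]-(.0379-.093))<.004);m[:, :255]=0;m[:,385:]=0;m[145:]=0
print(m.sum(),np.median(T[m][:,2]))
c,r=cv2.minEnclosingCircle((T[m][:,:2]*1000).astype(np.float32));print('ring',c,r,T[m][:,:2].mean(0)*1000)
# plate edges parallel check
s=(abs(T[...,2]-(.0379-.09))<.004)&(d>0)
for x in(.075,.085,.095,.105,.115):
    q=s&(abs(T[...,0]-x)<.003);print(x,np.percentile(T[q][:,1]*1000,[1,99]).round(1))
E
```

```text
7781 -0.054723695124980945
ring (94.06312561035156, -4.738139629364014) 20.83625030517578 [95.29898234 -2.46204801]
0.075 [-16.2  16.5]
0.085 [-22.4  22.6]
0.095 [-24.3  24.5]
0.105 [-24.4  24.6]
0.115 [-24.3  24.6]
```

```bash
python3 - <<'E'
from h import *
a=np.load('pics/w3.npz');p,d=a['p'],a['d'];i=bot.camera_info('wrist');H=i['hand_eye']
g=cv2.cvtColor(p,cv2.COLOR_RGB2GRAY)
def tp(u,v,z):
    r=H[:3,:3]@np.array([(u-i['cx'])/i['fx'],(v-i['cy'])/i['fy'],1]);e=H[:3,3];return (e+r*(z-e[2])/r[2])[:2]*1000
z=-.0548
w=(g<170).astype(np.uint8);w[150:]=0
n,l,s,c=cv2.connectedComponentsWithStats(w)
for k in range(1,n):
    if s[k,4]>100 and 230<c[k][0]<400: 
        L,Tp,W,Hh=s[k,:4];print(s[k],c[k],tp(*c[k],z),tp(L+W/2-.5,Tp+Hh/2-.5,z))
print('ext',tp(265,77,z),tp(375,77,z),tp(320,15,z),tp(320,137,z))
E
```

```text
[310  68  20  22 358] [319.72905028  78.48044693] [ 9.44812074e+01 -5.18715270e-02] [94.47601435 -0.11797165]
ext [ 94.86040934 -15.82351222] [94.88109384 15.88210765] [1.10414709e+02 3.32063556e-02] [7.83323742e+01 1.93304192e-02]
```

Request:
servo_tool([
  [[1, 8, 0, 0, 0], [1, 16, -1, 0, 0], [1, 23, -1, 0, 0], [1, 23, -1, 0, 0], [1, 23, -1, 0, 0]],
])

```text
time_s: 6.22
eef_pos: [0.5231, -0.016, 0.0376]
tcp_rot: [-3.141, 0.0, 1.382]
contact_force: [0.5, -0.8, -8.9]
width: 0.036
```

```bash
python3 - <<'E'
from h import *
st=bot.get_state();p,d=bot.read_camera('wrist');i=bot.camera_info('wrist');H=i['hand_eye']
go(.5246,-.0178,.0337,79.1)
g=cv2.cvtColor(p,cv2.COLOR_RGB2GRAY)
cv2.imwrite('pics/w4.png',p[:,:,::-1])
v,u=np.mgrid[:480,:640];T=np.stack([(u-i['cx'])/i['fx']*d,(v-i['cy'])/i['fy']*d,d,np.ones_like(d)],-1)@H.T
s=(abs(T[...,2]-(.0379-.09))<.004)&(d>0)
q=s&(abs(T[...,1])<.004)&(T[...,0]>.02);print('nose tip x',np.percentile(T[q][:,0]*1000,1),'->ring',np.percentile(T[q][:,0]*1000,1)+25)
for x in(.06,.07,.08):
    q=s&(abs(T[...,0]-x)<.003);print(x,np.percentile(T[q][:,1]*1000,[1,99]).round(1))
E
```

```text
t 6.2667 pos [ 0.5231 -0.0163  0.0376] yaw 79.16 F [ 0.7 -0.5 -8.7] w 0.0363 q6 0.03
delta [-1.2  1.8  3.9] twist 0.001
nose tip x 48.11497676878876 ->ring 73.11497676878875
0.06 [-20.2  22.8]
0.07 [-22.9  25.4]
0.08 [-23.2  25.8]
```

Request:
servo_tool([
  [[1, 0.5, 0, 2, 0], [1, 0.5, 0, 4, 0], [1, 0.5, 0, 4, 0], [1, 0.5, 0, 4, 0]],
])

```text
time_s: 6.6
eef_pos: [0.5233, -0.0161, 0.0337]
tcp_rot: [3.141, 0.0, 1.38]
contact_force: [0.1, 1.3, -4.9]
width: 0.036
```

Request:
servo_tool([
  [[0.4, 0, 0, 0, 0], [0.4, 0, 0, 0, 0], [0.4, 0, 0, 0, 0], [0.4, 0, 0, 0, 0], [0.4, 0, 0, 0, 0]],
])

```text
time_s: 7.02
eef_pos: [0.5236, -0.0161, 0.034]
tcp_rot: [3.141, 0.0, 1.381]
contact_force: [0.3, 0.2, 0.3]
width: 0.0528
```

Request:
servo_tool([
  [[0.4, 0, 0, -25, 0], [0.4, 0, 0, -60, 0], [0.4, 0, 0, -100, 0], [0.4, 0, 0, -140, 0], [0.4, 0, 0, -170, 0]],
])

```text
time_s: 7.43
eef_pos: [0.5239, -0.0161, 0.207]
tcp_rot: [3.139, 0.0, 1.381]
contact_force: [0.8, -0.2, -0.3]
width: 0.0526
```

```bash
python3 - <<'E'
from h import *
st=bot.get_state();p,d=bot.read_camera('wrist');np.savez('pics/w5.npz',p=p,d=d)
cv2.imwrite('pics/w5.png',p[:,:,::-1])
p,d=bot.read_camera('scene');cv2.imwrite('pics/s5.png',cv2.resize(p[100:400,150:450],(600,600))[:,:,::-1])
t=np.radians(79.1);e=np.array([np.cos(t),np.sin(t)])
hold=np.array([.538,.051])-.070*e
g=hold-.145*e;print(g);go(g[0],g[1],.2,79.1,st)
E
```

```text
[ 0.49734448 -0.16012112]
t 7.4333 pos [ 0.5239 -0.0161  0.207 ] yaw 79.11 F [ 0.8 -0.2 -0.3] w 0.0526 q6 0.03
delta [-146.5    1.1    7. ] twist 0.0003
```

View pics/w5.png

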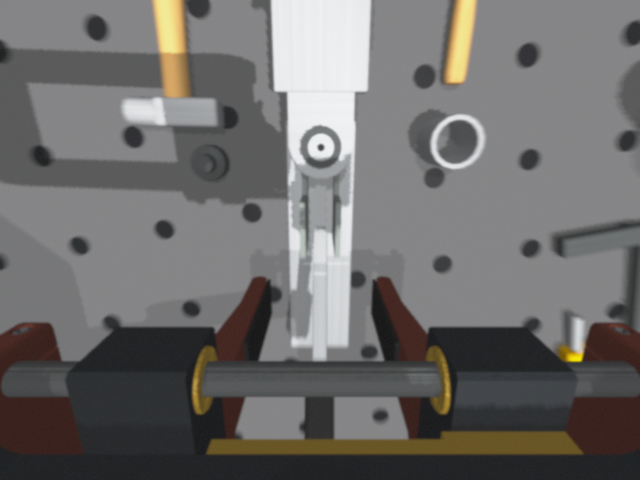

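View pics/s5.png

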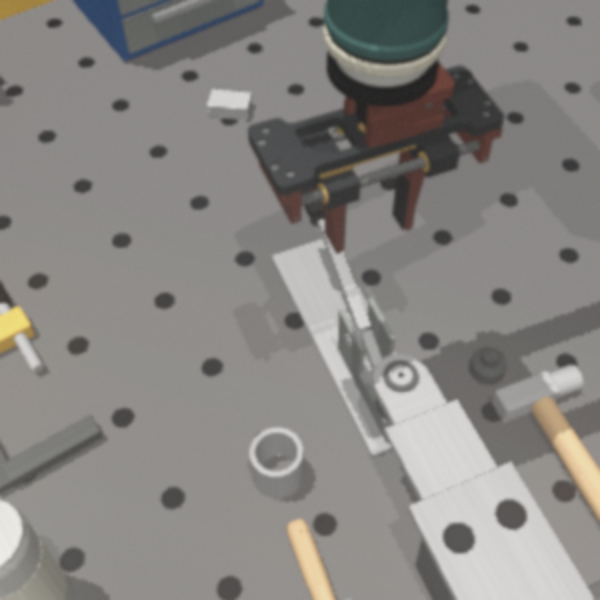

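The ring (321,147) lies on the jack's centreline and the neighbours haven't moved. Now a numeric check using the base's rear end and sides against the ring.

```bash
python3 - <<'E'
from h import *
a=np.load('pics/w5.npz');p,d=a['p'],a['d'];i=bot.camera_info('wrist');H=i['hand_eye']
v,u=np.mgrid[:480,:640];T=np.stack([(u-i['cx'])/i['fx']*d,(v-i['cy'])/i['fy']*d,d,np.ones_like(d)],-1)@H.T*1000
z=207-T[...,2];ok=d>0
b=ok&(abs(z-8)<4)&(abs(T[...,1])<45)
xs=[];ym=[]
for x in range(-50,90,10):
    q=b&(abs(T[...,0]-x)<4)
    if q.sum()>30:
        l,h=np.percentile(T[q][:,1],[1,99])
        if 66<h-l<73: xs.append(x);ym.append((l+h)/2)
print('mid',list(zip(xs,np.round(ym,1))),'slope deg',np.degrees(np.polyfit(xs,ym,1)[0]))
bb=b&(abs(T[...,1]-1)<28)&(u>285)&(u<355)&(v<352)&(v>250)
print('rear end x',np.percentile(T[bb][:,0],[.5,2]))
c=ok&(z>70)&(z<82)&(abs(T[...,1])<25)&(T[...,0]<35)
print('cheek x',np.percentile(T[c][:,0],[1,99]),'y',np.percentile(T[c][:,1],[1,99]))
def tp(u,v,z):
    r=H[:3,:3]@np.array([(u-i['cx'])/i['fx'],(v-i['cy'])/i['fy'],1]);e=H[:3,3];return ((e+r*(z-e[2])/r[2])*1000)[:2]
print('ring',tp(320.8,147,.207-.093))
q=ok&(abs(z-90)<5)&(abs(T[...,1])<4)&(T[...,0]>38);print('tip',np.percentile(T[q][:,0],1))
E
```

```text
mid [(-50, np.float64(-0.4)), (-40, np.float64(0.1)), (-30, np.float64(-0.5)), (-20, np.float64(-0.5)), (-10, np.float64(0.1)), (0, np.float64(0.1)), (10, np.float64(0.0)), (20, np.float64(0.1)), (30, np.float64(0.1)), (40, np.float64(0.1)), (50, np.float64(0.6)), (60, np.float64(0.6)), (70, np.float64(0.0)), (80, np.float64(0.6))] slope deg 0.35877548585406355
rear end x [-161.88502036 -159.98174014]
cheek x [-27.15308811  25.71799362] y [-17.73907012  17.9495169 ]
ring [71.47954652  0.34539839]
tip 48.688911660839764
```

Everything agrees to within ~2 mm, so the saddle is centred. Next: close the fingers and move above the grip.

Request:
servo_tool([
  [[1, -25, 0, 0, 0], [1, -60, 0, 0, 0], [1, -95, 0, 0, 0], [1, -125, 0, 0, 0], [1, -140, 0, 0, 0]],
], grip_force=20)

```text
time_s: 7.95
eef_pos: [0.4956, -0.1562, 0.2027]
tcp_rot: [-3.14, 0.001, 1.379]
contact_force: [-0.0, 0.6, -0.1]
width: 0.0229
```

Request:
servo_tool([
  [[1, 0, 0, 10, 0], [1, 0, 0, 25, 0], [1, 0, 0, 38, 0], [1, 0, 0, 40, 0], [1, 0, 0, 40, 0]],
])

```text
time_s: 8.37
eef_pos: [0.4955, -0.1521, 0.1619]
tcp_rot: [-3.138, -0.001, 1.381]
contact_force: [-0.3, -1.0, 0.7]
width: 0.0007
```

```bash
python3 - <<'E'
from h import *
go(.4973,-.160,.167,79.1)
E
```

```text
t 8.3667 pos [ 0.4955 -0.1521  0.1619] yaw 79.14 F [-0.3 -1.   0.7] w 0.0007 q6 -0.24
delta [-7.4  3.3 -5.1] twist 0.0007
```

Request:
servo_tool([
  [[1, 0, 1, 6, 0], [1, 0, 1, 12, 0], [1, -2, 1, 20, 0], [1, -5, 1, 28, 0], [1, -8, 1, 36, 0]],
])

```text
time_s: 8.78
eef_pos: [0.4969, -0.1622, 0.1274]
tcp_rot: [3.14, 0.001, 1.381]
contact_force: [0.8, -1.7, 4.2]
width: 0.0005
```

Request:
servo_tool([
  [[1, -3, 0, 8, 0], [1, -5, 0, 16, 0], [1, -8, 0, 24, 0], [1, -10, 0, 32, 0], [1, -11, 0, 40, 0]],
])

```text
time_s: 9.2
eef_pos: [0.4948, -0.1733, 0.0874]
tcp_rot: [3.14, 0.001, 1.38]
contact_force: [-0.3, -2.7, 7.7]
width: 0.0001
```

Request:
servo_tool([
  [[1, 0, 0, 3, 0], [1, 0, 0, 6, 0], [1, 0, 0, 9, 0], [1, 0, 0, 11, 0], [1, 0, 0, 12, 0]],
])

```text
time_s: 9.62
eef_pos: [0.4946, -0.1741, 0.0756]
tcp_rot: [3.14, 0.002, 1.381]
contact_force: [-1.1, -4.9, 8.1]
width: 0.0006
```

Request:
servo_tool([
  [[1, 0, 0, 1, 0], [1, 0, 0, 2, 0], [1, 0, 0, 3, 0], [1, 0, 0, 4, 0], [1, 0, 0, 4, 0]],
])

```text
time_s: 10.03
eef_pos: [0.4947, -0.1742, 0.0718]
tcp_rot: [3.14, 0.002, 1.381]
contact_force: [-0.3, -5.2, 6.2]
width: 0.0007
```

Request:
servo_tool([
  [[1, 0, 0, 1, 0], [1, 0, 0, 2, 0], [1, 0, 0, 3, 0], [1, 0, 0, 4, 0], [1, 0, 0, 4, 0]],
])

```text
time_s: 10.45
eef_pos: [0.4947, -0.1744, 0.0686]
tcp_rot: [3.14, 0.003, 1.381]
contact_force: [-3.9, -5.9, 16.2]
width: 0.0003
```

```bash
python3 - <<'E'
from h import *
st=bot.get_state();p,d=bot.read_camera('scene');cv2.imwrite('pics/s6.png',cv2.resize(p[100:400,150:450],(600,600))[:,:,::-1])
go(.497,-.16,.069,79.1,st)
C=cloud('scene',d)
for n,k in(('ring',.0),('+50',.05),('+150',.15)):
    t=np.radians(79.1);c=np.array([.538,.051])+k*np.array([np.cos(t),np.sin(t)])
    m=(np.hypot(C[...,0]-c[0],C[...,1]-c[1])<.02)&(d>0)&(C[...,2]>.06);print(n,np.median(C[m][:,2]))
E
```

```text
t 10.45 pos [ 0.4947 -0.1744  0.0686] yaw 79.14 F [-3.9 -5.9 16.2] w 0.0003 q6 -0.28
delta [14.5 -0.4 -0.4] twist 0.0007
ring 0.11624010277170649
+50 0.10997113070344666
+150 0.1008141226067058
```

View pics/s6.png

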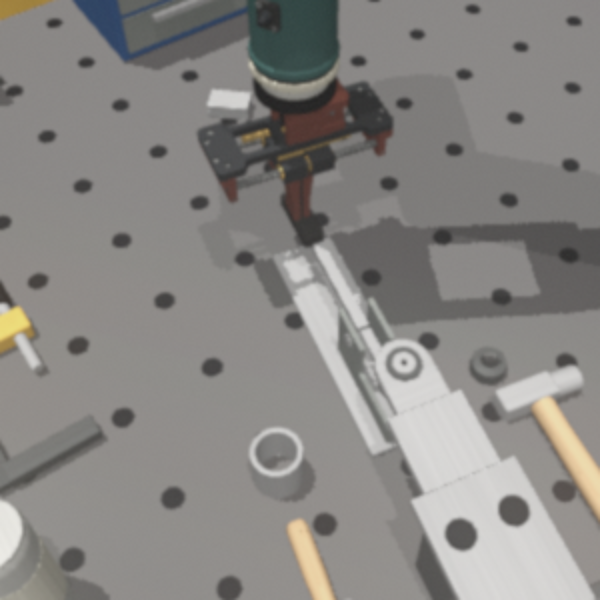

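The handle is level and at its stop: force jumped from 6 to 16 N and the ring rose 23 mm, as expected. The base's front corner at (383,448) hasn't moved. Now I let it come up slowly until the fingers are clear.

Request:
servo_tool([
  [[1, 0, 0, 1, 0], [1, 0, 0, 1, 0], [1, 0, 0, -4, 0], [1, 2, 0, -11, 0], [1, 4, 0, -19, 0]],
])

```text
time_s: 10.92
eef_pos: [0.4954, -0.1701, 0.087]
tcp_rot: [3.14, 0.002, 1.381]
contact_force: [-0.9, -3.4, 6.6]
width: 0.0003
```

Request:
servo_tool([
  [[1, 2, 0, -8, 0], [1, 5, 0, -16, 0], [1, 8, 0, -24, 0], [1, 10, 0, -32, 0], [1, 12, 0, -40, 0]],
])

```text
time_s: 11.33
eef_pos: [0.4977, -0.1566, 0.127]
tcp_rot: [3.141, -0.001, 1.38]
contact_force: [2.6, 2.5, 0.7]
width: 0.0005
```

Request:
servo_tool([
  [[1, 2, 0, -8, 0], [1, 4, 0, -16, 0], [1, 6, 0, -26, 0], [1, 6, 0, -38, 0], [1, 6, 0, -46, 0]],
])

```text
time_s: 11.75
eef_pos: [0.498, -0.1507, 0.1735]
tcp_rot: [-3.141, 0.001, 1.381]
contact_force: [0.5, -0.1, 0.3]
width: 0.0009
```

Request:
servo_tool([
  [[1, 0, 0, 0, 0], [1, 0, 0, 0, 0], [1, 0, 0, 0, 0], [1, 0, 0, 0, 0], [1, 0, 0, 0, 0]],
])

```text
time_s: 12.17
eef_pos: [0.4978, -0.1506, 0.172]
tcp_rot: [-3.14, -0.0, 1.381]
contact_force: [0.1, -0.8, 0.0]
width: 0.0005
```

```bash
python3 - <<'E'
from h import *
st=bot.get_state();p,d=bot.read_camera('scene');cv2.imwrite('pics/s7.png',cv2.resize(p[100:400,150:450],(600,600))[:,:,::-1])
go(.497,-.16,.069,79.1,st)
C=cloud('scene',d);t=np.radians(79.1);e=np.array([np.cos(t),np.sin(t)])
for n,k in(('ring',.0),('+50',.05),('+150',.15)):
    c=np.array([.538,.051])+k*e
    m=(np.hypot(C[...,0]-c[0],C[...,1]-c[1])<.02)&(d>0)&(C[...,2]>.06);print(n,np.median(C[m][:,2]))
q=C[...,:2]-np.array([.538,.051]);k=q@e;w=q@np.array([-e[1],e[0]])
for x in np.arange(-.09,-.26,-.02):
    m=(abs(k-x)<.006)&(abs(w)<.012)&(d>0)&(C[...,2]>.03);print(x.round(3),m.sum(),np.percentile(C[m][:,2],[50,95]).round(3) if m.any() else '')
E
```

```text
t 12.1667 pos [ 0.4978 -0.1506  0.172 ] yaw 79.11 F [ 0.1 -0.8  0. ] w 0.0005 q6 -0.24
delta [ -9.4   1.1 103. ] twist 0.0001
ring 0.09213919688145333
+50 0.08986966699589471
+150 0.08994256565615022
-0.09 53 [0.079 0.084]
-0.11 50 [0.091 0.095]
-0.13 51 [0.101 0.105]
-0.15 106 [0.312 0.515]
-0.17 1814 [0.42 0.49]
-0.19 406 [0.203 0.279]
-0.21 131 [0.151 0.306]
-0.23 27 [0.155 0.16 ]
-0.25 0
```

View pics/s7.png

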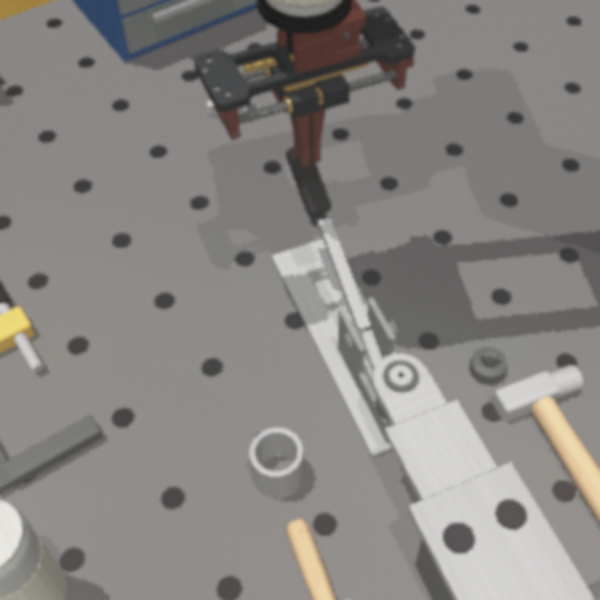

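The part is back at rest (ring z 0.092), the handle is fully up with zero contact force, and the jack hasn't moved. Now the final press.

Request:
servo_tool([
  [[1, 0, 0, 9, 0], [1, 0, 0, 20, 0], [1, -2, 0, 28, 0], [1, -5, 0, 36, 0], [1, -8, 0, 44, 0]],
])

```text
time_s: 12.63
eef_pos: [0.4968, -0.1591, 0.128]
tcp_rot: [3.142, 0.001, 1.381]
contact_force: [-0.5, -1.3, 3.7]
width: 0.0008
```

Request:
servo_tool([
  [[1, -3, 0, 8, 0], [1, -6, 0, 16, 0], [1, -9, 0, 24, 0], [1, -12, 0, 32, 0], [1, -14, 0, 40, 0]],
])

```text
time_s: 13.05
eef_pos: [0.4942, -0.1715, 0.0881]
tcp_rot: [3.142, -0.002, 1.379]
contact_force: [1.8, 6.3, 5.4]
width: 0.0006
```

Request:
servo_tool([
  [[1, 0, 0, 5, 0], [1, 0, 0, 10, 0], [1, 0, 0, 15, 0], [1, 0, 0, 19, 0], [1, 0, 0, 21, 0]],
])

```text
time_s: 13.47
eef_pos: [0.494, -0.1733, 0.068]
tcp_rot: [-3.142, 0.001, 1.381]
contact_force: [-7.4, -0.4, 30.8]
width: 0.0006
```

Request:
servo_tool([
  [[1, 0, 0, 1, 0], [1, 0, 0, 1.5, 0], [1, 0, 0, 1.5, 0], [1, 0, 0, 1.5, 0], [1, 0, 0, 1.5, 0]],
])

```text
time_s: 13.88
eef_pos: [0.494, -0.1734, 0.0681]
tcp_rot: [3.141, 0.002, 1.381]
contact_force: [-7.2, -1.0, 28.8]
width: 0.0003
```

Request:
servo_tool([
  [[1, 0, 0, 0, 0], [1, 0, 0, 0, 0], [1, 0, 0, 0, 0], [1, 0, 0, 0, 0], [1, 0, 0, 0, 0]],
])

```text
time_s: 14.3
eef_pos: [0.494, -0.1734, 0.0681]
tcp_rot: [3.141, 0.002, 1.381]
contact_force: [-7.1, -0.7, 27.6]
width: 0.0006
```

```bash
python3 - <<'E'
from h import *
st=bot.get_state();p,d=bot.read_camera('scene');cv2.imwrite('pics/s8.png',cv2.resize(p[100:400,150:450],(600,600))[:,:,::-1])
go(.497,-.16,.069,79.1,st)
C=cloud('scene',d);t=np.radians(79.1);e=np.array([np.cos(t),np.sin(t)])
for n,k in(('ring',.0),('+50',.05),('+150',.15)):
    c=np.array([.538,.051])+k*e
    m=(np.hypot(C[...,0]-c[0],C[...,1]-c[1])<.02)&(d>0)&(C[...,2]>.06);print(n,np.median(C[m][:,2]))
E
```

```text
t 14.3 pos [ 0.494  -0.1734  0.0681] yaw 79.13 F [-7.1 -0.7 27.6] w 0.0006 q6 -0.28
delta [13.7  0.4 -0.9] twist 0.0006
ring 0.11662686407986456
+50 0.11009027167181962
+150 0.10091129195240534
```

View pics/s8.png

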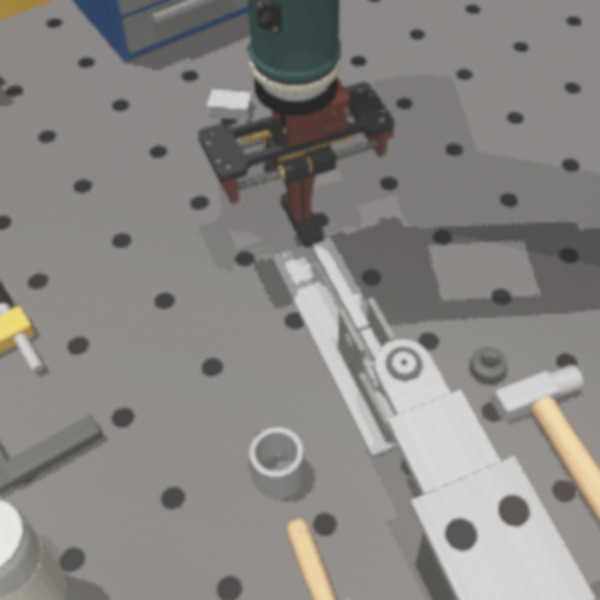

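The handle is down at its stop under a steady 28 N, and the ring is up at 0.117. The base and the other objects look unmoved. Handing in.

```bash
python3 -c "
from rig import bot
print(bot.job_done(), bot.get_state()['contact_force'])"
```

```text
the job is handed in; nothing more can be done
the job is handed in; nothing more can be done
```

The job is handed in at about 14.3 s, with the arm still holding the jack handle fully down. I carried the jack over and slid it in from the free end until its saddle sat under the lift pad. I then did one full trial stroke, down and all the way back up, and pressed the handle down again.

**Last checks:**
- **Height:** the ring is at z 0.117 m, up about 23 mm from rest as expected. Between the two presses it came back to 0.092 m with no contact force.
- **Handle:** it is at its stop, with a steady push of about 28 N and a sideways force of about 7 N.
- **Jack and other objects:** in the scene-camera views around the trial lift and final press, the base and the nearby objects in view looked unmoved.
- **Centring:** saddle and ring agree to within 1 mm sideways. Along the jack's length, two estimates of the saddle position disagreed: about 2 mm short of the ring (cheeks) and about 3 mm past it (rear edge of the base). I took the saddle as centred to within 2–3 mm. I did not re-measure it after pressing.

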